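Load the work sled through the spring gate of the feed channel

ROBOT

A 6-joint arm with a two-finger parallel gripper is mounted at the origin on the work surface. World frame = base frame: x ahead of the robot, y to its left, z up, the work surface at z = 0. Lengths are in m, angles in rad, forces in N, time in s.
With the tool pointing down it reaches from about 0.35 to 0.975 m from the base axis. Payload 4.9 kg.
Tool frame: the origin (TCP) lies at the very end of the fingers, on their centre line; the grasp point (between the pads) lies 19 mm behind it (manip.hold_point_z is the distance from the TCP to the grasp point, in m); z points along the fingers, y is the direction in which the jaws open and shut (so a half turn about z gives the same grasp; the last joint's range is limited). The gripper opens to 85 mm and grips with 20 to 120 N. Pads are 22 mm wide; open, the fingers measure 114 mm over their backs; the gripper's body (76 mm by 85 mm) begins 54 mm behind the grasp point. The pads swing forward as they close: fully open they stand 13 mm farther back than shut.
Start: joints at [-1.365, 0.053, 1.613, -0, 1.476, -0.119], TCP at [0.199, -0.592, 0.231] pointing down, gripper open.
Joint ranges: [-3.01, 3.01], [-1.01, 2.22], [0.06, 2.58], [-1.02, 4.17], [0.09, 2.62], [-3.14, 3.14]. Speed limits (rad/s): [2.57, 2.57, 3.14, 3.14, 3.14, 3.14].

INTERFACE

Orientations are given as a unit quaternion [w, x, y, z].
In Python, from plant import manip gives the robot as it stands. The module is installed in compiled form; this text tells all that it offers.
- The arm moves only by the shell command python3 -m creep 'ROWS'. ROWS is JSON, a list of rows, each a list of 7 numbers: the turn, a rotation vector about the tool's x, y, z in degrees, then the shift along the tool's x, y, z in m, then the opening, from 0 (shut) to 1 (fully open). In form: [[ax, ay, az, tx, ty, tz, jaw], ...]. A call has 1 to 20 rows; each row shifts and turns the commanded pose from where the row before left it, along the tool's axes as they then stand; what a row does not reach is not made up. A row lasts 1/12 s, in which the tool goes at most 41.7 mm and 7.16 degrees, less where a joint would pass 70% of its speed; a pose out of reach is approached as far as the arm can. A call is refused whole if a number of a shift passes 0.0417 or a number of a turn 7.16, either way. A call with a gripper value outside its range is refused whole. The fingers move at their own pace and stop on an object; the grip force is fixed at half the most. Time passes only in rows, so rows that do not move let the fingers close. It gives the time, the measured TCP pose, the force and the opening at its end, in the units of the state.
- manip.state(): the state, without advancing time (a new reading comes with each control period).
- manip.grab_frame(name): name is "scene" or "top" or "wrist"; returns the picture (420x560x3 uint8, blue, green, red); there is no depth.
- manip.get_calibration(name): a dict with "fx", "fy", "cx", "cy" (pixels), "xyz" and "attitude" of the camera in the world. Camera axes: x right, y down, z forward; pixel columns grow to the right and rows downward; lengths in m; the calibration is good to about 2 mm. A picture is of the moment at which its call begins: read the wrist's pose just before it. get_calibration takes no time and is no camera call; for the wrist camera it gives the pose at the moment of the call.
- manip.job_done(): hands the job in, once; it reports no verdict.
Trained networks look in the newest picture that a camera, given by its name, has taken for a name from the list of things; names that differ only in an ending like _2 or _b are one class to them, and where a whole thing is asked for, a point or a joint stands for the part that bears it (a point fixed in the world has none). Each returns a list of dicts, best first, with "confidence" (0 to 1); they miss things now and then, are a little off and sometimes report something else, mostly with a low value. They report only what shows in the picture. A call takes as long as a camera call. They do not tell look-alikes from the thing itself.
- manip.cut_out(target, camera): "pixels" (420x560 bool, what is visible of it) and "rect" ([left, top, right, bottom] in pixels, round what is visible of it).
The state is a dict: "time": time; "joint_pos": joint angles; "joint_vel": joint speeds; "joint_efforts": joint torques, N m; "tool_pos": TCP position; "tool_rot": TCP orientation; "contact_force": force on the tool from outside, world axes, zero at the start; "ft_torque": the same for the moment, N m; "gripper_width": opening from 0.0 (shut) to 1.0 (fully open).
Only numpy, scipy, OpenCV 4.12 (cv2) and the standard library are available. Lean on these libraries where they do the work, as an engineer would, in place of code of your own. Each camera call takes 0.05 s, during which the arm holds its last target.

TASK

Load the white-topped work sled into the feed channel: set it on the bench between the fences of the open mouth, round end towards the spring gate and the gate still shut, then slide it along the bench through the gate so that the sled itself swings the gate open. Keep sliding until it meets the stop's sprung rubber buffer, whose setting is not known and must be felt, and lean on it with about 12 newtons more than the sliding takes for a second, never above 20. Then let go, leaving the sled standing against the buffer with the switch pin held in and the gate sprung shut behind it; leave the other things on the bench where they are.

Things in the scene. Friction and masses are not known exactly. Their poses are not given: they have to be found in the camera images.
- sled_center (a point): centre (38 mm up) of the loose sled: white-topped plywood base 84 long, 60 wide, 20 mm high, about 0.4 kg, rear end flat, front end half-round (radius 30). Centred on this point an upright wooden grip block, 30 mm along x, 24 along y, from 20 to 76 mm above the underside, which rests on the bench. x points to the round front (42 mm ahead; flat rear 42 behind), z up
- sled_nose (a point): foremost point of the sled's round front end, 42 mm ahead of its centre and 10 mm above its underside; axes as the sled's
- channel: feed channel fixed on the bench: plywood fences 32 mm high, 66 mm apart inside, no floor (the sled slides on the bench), open above. Origin: bench height, midway between the fences, in the shut gate's plane; x = feed direction, z up. Fences from x = -100 mm, flared mouth out to -130; from the gate to 98 mm the +y fence is set back to y = 52. Gate clear of the sled once its centre passes x = 125
- gate (a joint): angle of the spring gate, an aluminium plate 5 mm thick, 80 wide, 46 high, on an upright hinge post at channel x = 0, y = 44 mm: 0 = shut across the channel, grows as it swings in the feed direction (most 1.5 rad). Its spring (0.09 N m shut, 0.3 N m open) closes it; pushing the sled through takes under 10 N, sliding it beyond the gate under 5 N
- gate_edge (a point): top of the gate's free edge, 78 mm from its hinge and 46 mm up
- stop: steel bracket 94 mm wide, 44 high across the channel's far end (x = 268 mm; origin under its centre, axes as the channel's). Its rod carries a rubber buffer, 40 mm wide, facing the gate, set differently each time and not measured: face at channel x = 180 to 210 mm, so the sled's centre is at 138 to 168 when it meets it. The buffer gives on a spring, 3 N per mm, at most 12 mm
- pin (a joint): how far the brass switch pin in the buffer's face is pressed in, m: 0 = it stands 5 mm proud, 0.005 = flush (sled against the buffer). Its spring is weak (about half a newton) and does not move the sled
- blank: bystander: loose round plywood disc, white top, 96 mm across, 14 mm thick; origin under its centre
- sanding_block: bystander: cork sanding block 80 x 50 x 28 mm; origin under its centre
- sanding_pad: bystander: perforated paper sanding pad 90 x 85 x 6 mm; origin under its centre
- glue: bystander: white glue bottle 56 mm across, 160 mm high; origin under its centre
- tin: bystander: steel tin 72 mm across, 85 mm high; origin under its centre
- brush: bystander: dust brush lying on the bench; origin under its middle
Not all that is in view belongs to the job. Leave any green, pink or red look-alike of the part that bears sled_center alone.

How it is judged:
On the way, in this order (a step that is already met when the one before it is completed fails the run):
1. the sled stands on the bench in the channel's mouth, straight, round end towards the gate, the gate still shut (y of sled_center in the frame of channel between -0.008 and 0.008 m and angle between the x axis of sled_center and the x axis of channel, either way round below 0.12 rad and height (world z) of sled_center below 0.042 m and angle between sled_center's own z axis and vertical below 0.1 rad and x of sled_center in the frame of channel between -0.135 and -0.04 m and x of sled_nose in the frame of channel above -0.093 m and value of joint gate below 0.1 rad), for 0.2 s.
2. the sled, sliding on the bench, passes through the gate and holds it open (y of sled_center in the frame of channel between -0.008 and 0.008 m and angle between the x axis of sled_center and the x axis of channel, either way round below 0.12 rad and height (world z) of sled_center below 0.042 m and angle between sled_center's own z axis and vertical below 0.1 rad and x of sled_center in the frame of channel between 0.01 and 0.11 m and value of joint gate above 0.8 rad), for 0.1 s.
3. the sled is pressed against the stop's buffer with more than 5 N for 0.4 s (y of sled_center in the frame of channel between -0.008 and 0.008 m and angle between the x axis of sled_center and the x axis of channel, either way round below 0.12 rad and height (world z) of sled_center below 0.042 m and angle between sled_center's own z axis and vertical below 0.1 rad and contact force between sled and stop above 5 N and value of joint pin above 0.002 m), for 0.4 s.
At the end, for the whole second after the job is handed in: the sled stands still and released on the bench in the channel beyond the gate, round end forward, straight within 0.12 rad and 8 mm, against the buffer (switch pin pressed in more than 3 mm), and the gate is shut (below 0.08 rad) (y of sled_center in the frame of channel between -0.008 and 0.008 m and angle between the x axis of sled_center and the x axis of channel, either way round below 0.12 rad and height (world z) of sled_center below 0.042 m and angle between sled_center's own z axis and vertical below 0.1 rad and x of sled_center in the frame of channel above 0.13 m and x of sled_nose in the frame of channel above 0.17 m and value of joint pin above 0.003 m and value of joint gate below 0.08 rad and linear speed of sled below 0.01 m/s); the robot touches nothing.
It fails at once if the sled presses on the stop with more than 20 N (contact force between sled and stop above 20 N).
It fails at once if one of the listed bystanders is moved by more than 30 mm (distance of any of blank, sanding_block, sanding_pad, glue, tin, brush from where it was at the start of the episode above 0.03 m).
It also fails if it takes over 72 s, if anything falls off the work surface, if the arm or the gripper's body presses on something with over 40 N, if the wrist force passes 120 N, or if a joint passes its speed limit or range.

## Working session

There is one attempt and no reset: what is moved stays moved. The work goes in short steps, Python scripts to look and compute and a shell command to move; the robot and the scene stay as the last step left them, time stands still between calls to the robot, and variables do not carry over. Pictures are saved under pics/ and viewed, and the job is handed in when it is done.

```bash
mkdir -p pics; ls
python3 - <<'E'
from plant import manip
import cv2
print(manip.state())
for n in ("scene","top","wrist"):
    c=manip.get_calibration(n); print(n,c)
    cv2.imwrite(f"pics/{n}0.png",manip.grab_frame(n))
E
```

```text
pics
{'time': 0.0, 'joint_pos': array([-1.36497553e+00,  5.33623498e-02,  1.61430179e+00,  1.37587335e-05,
        1.47596205e+00, -1.18974124e-01]), 'joint_vel': array([-2.34496306e-04, -4.76970493e-04, -6.76863168e-04,  3.22414641e-05,
        5.47799348e-04, -9.05907863e-04]), 'joint_efforts': array([-1.38018868e-04, -3.93672216e+01, -3.70179248e+01, -9.43053533e-05,
        6.96838993e-03,  1.62479847e-05]), 'tool_pos': array([ 0.19933922, -0.59170933,  0.23005494]), 'tool_rot': array([-1.01610842e-03,  9.86842084e-01,  1.61683850e-01, -3.72963199e-05]), 'contact_force': array([-0.2311043 ,  0.81232111, -0.46024604]), 'ft_torque': array([-0.03053833,  0.00953167,  0.03316328]), 'gripper_width': 0.9995659304136782}
scene {'fx': 384.0564822384258, 'fy': 384.0564822384258, 'cx': 274.45469403285745, 'cy': 205.24120682186896, 'xyz': array([ 1.29662238, -0.62060604,  0.84589843]), 'attitude': array([-0.40390448,  0.81738696,  0.36239565, -0.19341436])}
top {'fx': 466.0202770641873, 'fy': 466.0202770641873, 'cx': 275.0078214602475, 'cy': 210.52237314403106, 'xyz': array([0.42731625, 0.0626366 , 1.56250317]), 'attitude': array([-0.02432614,  0.71445699, -0.69880218,  0.02519845])}
wrist {'fx': 332.80575638184627, 'fy': 332.80575638184627, 'cx': 281.09740527742906, 'cy': 203.18387480488124, 'xyz': array([ 0.26596566, -0.56886093,  0.37361503]), 'attitude': array([ 0.11295086,  0.80379962, -0.57820218, -0.08264697])}
```

View pics/scene0.png

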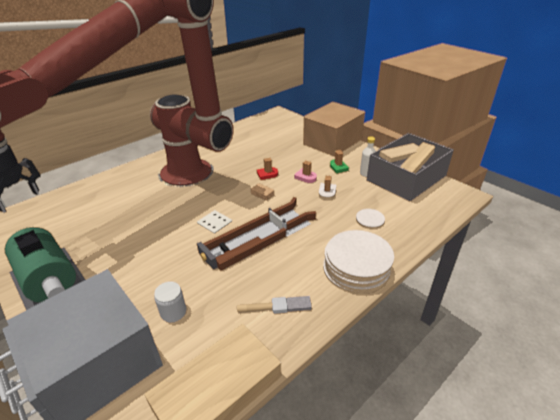

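View pics/top0.png

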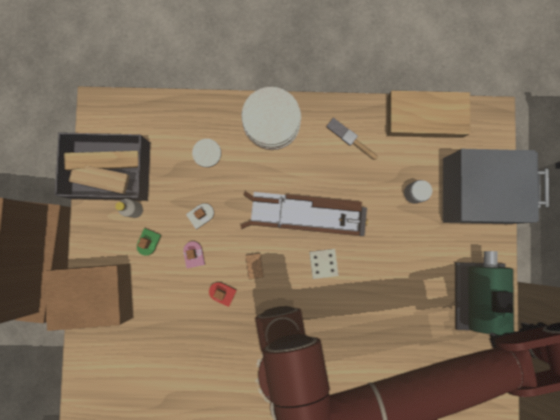

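View pics/wrist0.png

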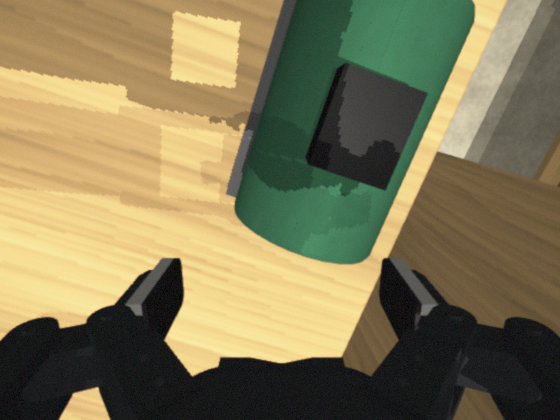

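Top view candidates: white sled (201,215), green (148,242), pink (194,254) and red (222,293) look-alikes, white disc = blank (207,152). I choose the white one; checking it in a close crop.

```bash
cat > h.py <<'E'
from plant import manip
import numpy as np, cv2
from scipy.spatial.transform import Rotation as R
def rot(q): return R.from_quat([q[1],q[2],q[3],q[0]])
def ray(c,u,v):
    d=np.array([(u-c["cx"])/c["fx"],(v-c["cy"])/c["fy"],1.0]); return rot(c["attitude"]).apply(d)
def atz(c,u,v,z):
    d=ray(c,u,v); o=np.array(c["xyz"]); return o+d*(z-o[2])/d[2]
def proj(c,p):
    q=rot(c["attitude"]).inv().apply(np.array(p)-c["xyz"]); return np.array([c["cx"]+c["fx"]*q[0]/q[2],c["cy"]+c["fy"]*q[1]/q[2]])
def tri(obs):
    A=np.zeros((3,3));b=np.zeros(3)
    for c,u,v in obs:
        d=ray(c,u,v);d/=np.linalg.norm(d);P=np.eye(3)-np.outer(d,d);A+=P;b+=P@c["xyz"]
    return np.linalg.solve(A,b)
E
python3 - <<'E'
from h import *
im=cv2.imread("pics/top0.png"); a=cv2.resize(im[180:250,170:380],None,fx=3.8,fy=3.8,interpolation=cv2.INTER_CUBIC)
im=cv2.imread("pics/scene0.png"); b=cv2.resize(im[140:270,190:390],None,fx=3.99,fy=3.99,interpolation=cv2.INTER_CUBIC)[:, :798]
cv2.imwrite("pics/c_top.png",a);cv2.imwrite("pics/c_scene.png",b)
c=manip.get_calibration("top")
for n,u,v in (("sled",201,215),("mouth",248,210),("stop",358,218)): print(n,atz(c,u,v,0.02))
E
```

```text
sled [0.51523757 0.30686134 0.02      ]
mouth [0.53531007 0.15155655 0.02      ]
stop [ 0.51683178 -0.21371661  0.02      ]
```

View pics/c_top.png

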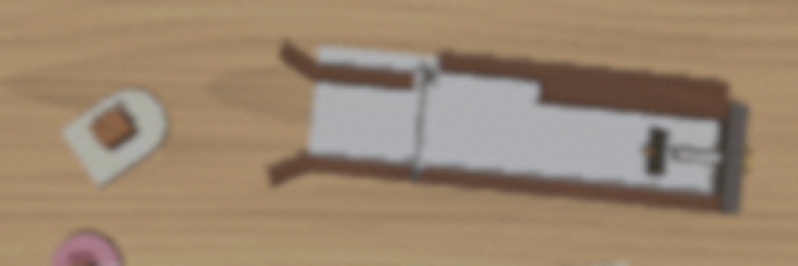

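View pics/c_scene.png

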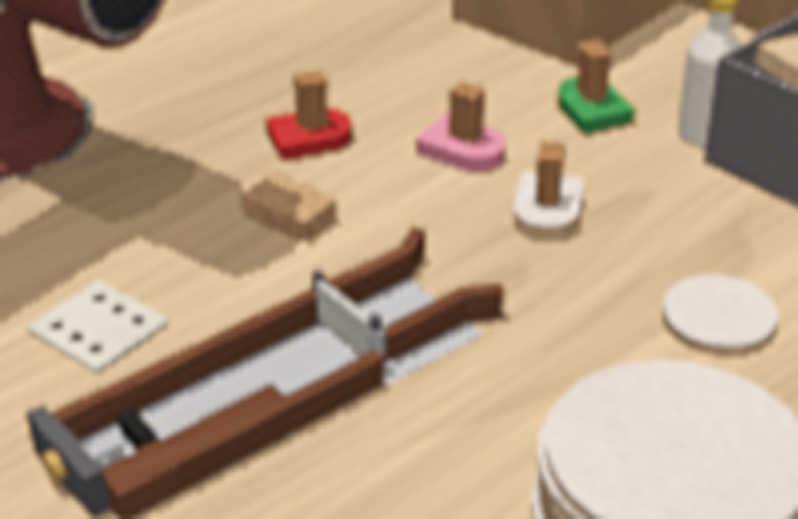

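Run:
```python
from h import *
s=manip.state(); c=manip.get_calibration("wrist")
T=rot(s["tool_rot"]); print("cam off in tool",T.inv().apply(c["xyz"]-s["tool_pos"]),"axis in tool",T.inv().apply(rot(c["attitude"]).apply([0,0,1])), "img right",T.inv().apply(rot(c["attitude"]).apply([1,0,0])))
print(T.as_matrix())
# scene/top tri: mouth, gate, stop
t=manip.get_calibration("top"); sc=manip.get_calibration("scene")
def ct(x,y): return (t,170+x/3.8,180+y/3.8)
def cs(x,y): return (sc,190+x/3.99,140+y/3.99)
print("sled top of block",tri([ct(113,125),cs(551,152)]))
print("gate post top",tri([ct(428,70),cs(376,322)]))
print("gate other end",tri([ct(415,172),cs(318,285)]))
print("stop centre top",atz(t,*ct(735,155)[1:],.044))
g0=atz(t,*ct(428,72)[1:],.046);g1=atz(t,*ct(414,172)[1:],.046);print(g0,g1,np.linalg.norm(g0-g1))
```

```text
cam off in tool [ 0.07048788 -0.00071141 -0.14340628] axis in tool [-2.77353950e-01 -8.35276964e-04  9.60767448e-01] img right [-1.49323295e-03  9.99998789e-01  4.38318240e-04]
[[ 9.47714617e-01  3.19118944e-01 -3.23413347e-04]
 [ 3.19119056e-01 -9.47713404e-01  1.52673975e-03]
 [ 1.80708412e-04 -1.55012094e-03 -9.99998782e-01]]
sled top of block [0.52017742 0.30412455 0.07274887]
gate post top [0.57332484 0.03776125 0.05037289]
gate other end [0.48685345 0.04765952 0.03472275]
stop centre top [ 0.50671808 -0.22719354  0.044     ]
[0.57220379 0.03787036 0.046     ] [0.48593737 0.04805896 0.046     ] 0.08686600191145888
```

The crop confirms it: the white-topped sled is at crop (113,125) with its round end up-right in the image, so it heads +x/−y in the world. The gate is at crop (420,120) and the stop at (735,155). Next I move the wrist camera over the channel.

```bash
python3 -m creep '[[0,0,-6.64,0,0,-0.007,1],[0,0,-6.64,0,0,-0.007,1],[0,0,-6.64,0,0,-0.007,1],[0,0,-6.64,0,0,-0.007,1],[0,0,-6.64,0,0,-0.007,1],[0,0,-6.64,0,0,-0.007,1],[0,0,-6.64,0,0,-0.007,1],[0,0,-6.64,0,0,-0.007,1],[0,0,-6.64,0,0,-0.007,1],[0,0,-6.64,0,0,-0.007,1]]'; python3 -m creep '[[0,0,0,0.037,0.0155,0,1],[0,0,0,0.037,0.0155,0,1],[0,0,0,0.037,0.0155,0,1],[0,0,0,0.037,0.0155,0,1],[0,0,0,0.037,0.0155,0,1],[0,0,0,0.037,0.0155,0,1],[0,0,0,0.037,0.0155,0,1],[0,0,0,0.037,0.0155,0,1],[0,0,0,0.037,0.0155,0,1],[0,0,0,0.037,0.0155,0,1],[0,0,0,0.037,0.0155,0,1],[0,0,0,0.037,0.0155,0,1],[0,0,0,0.037,0.0155,0,1],[0,0,0,0.037,0.0155,0,1],[0,0,0,0.037,0.0155,0,1],[0,0,0,0.037,0.0155,0,1],[0,0,0,0,0,0,1]]'
python3 - <<'E'
from h import *
import json
s=manip.state(); c=manip.get_calibration("wrist"); cv2.imwrite("pics/w1.png",manip.grab_frame("wrist"))
json.dump({k:(v.tolist() if hasattr(v,"tolist") else v) for k,v in c.items()},open("w1.json","w"))
print(s["time"],s["tool_pos"],s["contact_force"],rot(s["tool_rot"]).as_matrix()[:,0])
E
```

```text
time: 0.98
tool_pos: [0.1994, -0.5921, 0.3011]
tool_rot: [-0.0, 0.735, 0.678, 0.0]
contact_force: [0.2, 0.7, -0.4]
gripper_width: 1.002
time: 2.4
tool_pos: [0.4994, -0.0185, 0.3007]
tool_rot: [-0.001, 0.735, 0.678, 0.001]
contact_force: [-1.0, -0.5, -0.7]
gripper_width: 1.0
2.4 [ 0.49941048 -0.01854766  0.30074383] [-1.04984567 -0.46496547 -0.65319901] [0.0793998  0.99683878 0.00284916]
```

View pics/w1.png

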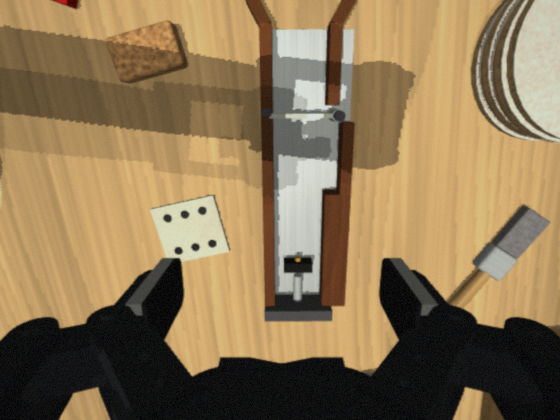

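The wrist view shows the whole channel: mouth at (262..345, 20), gate across (265..340, 115), buffer face at (299,258), stop at (298,312). I'm moving nearer the sled for the second view.

```bash
python3 -m creep '[[0,0,0,0.038,-0.003,0,1],[0,0,0,0.038,-0.003,0,1],[0,0,0,0.038,-0.003,0,1],[0,0,0,0.038,-0.003,0,1],[0,0,0,0.038,-0.003,0,1],[0,0,0,0,0,0,1]]'
python3 - <<'E'
from h import *
import json
s=manip.state(); c=manip.get_calibration("wrist"); cv2.imwrite("pics/w2.png",manip.grab_frame("wrist"))
json.dump({k:(v.tolist() if hasattr(v,"tolist") else v) for k,v in c.items()},open("w2.json","w"))
print(s["time"],s["tool_pos"],rot(s["tool_rot"]).as_matrix()[:,0])
for i,o in ((1,(240,0)),(2,(240,140))):
    im=cv2.imread(f"pics/w{i}.png"); 
    cv2.imwrite(f"pics/w{i}c.png",cv2.resize(im[o[1]:o[1]+190,o[0]:o[0]+130],None,fx=3,fy=3,interpolation=cv2.INTER_CUBIC))
E
```

```text
time: 2.95
tool_pos: [0.4988, 0.1706, 0.301]
tool_rot: [-0.001, 0.735, 0.678, 0.0]
contact_force: [0.7, 0.5, -0.1]
gripper_width: 0.996
2.95 [0.49876199 0.17063229 0.30097527] [0.08184531 0.99664275 0.00213729]
```

View pics/w2.png

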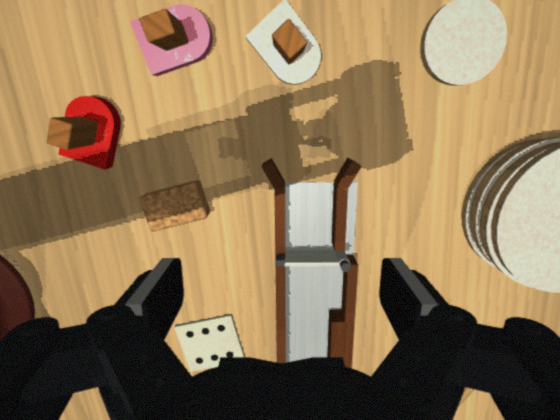

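View pics/w1c.png

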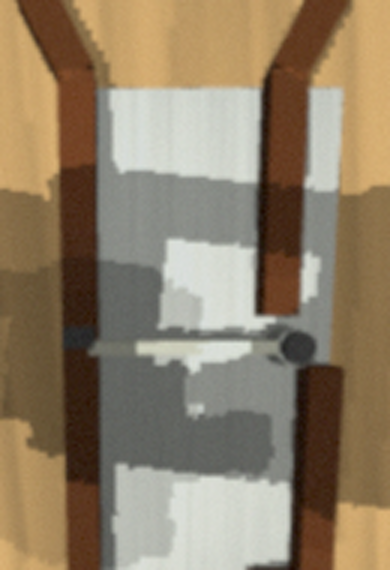

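Run:
```python
from h import *
a=cv2.imread("pics/w1.png"); b=cv2.imread("pics/w2.png")
k=dict(fx=7,fy=7,interpolation=cv2.INTER_CUBIC)
def st(ims,n): cv2.imwrite(n,np.hstack(ims))
st([cv2.resize(a[0:80,245:355],None,**k)],"pics/k1.png")
st([cv2.resize(a[90:130,250:360],None,**k)],"pics/k2.png")
st([cv2.resize(b[155:235,260:365],None,**k)],"pics/k3.png")
st([cv2.resize(b[0:85,240:330],None,**k)],"pics/k4.png")
st([cv2.resize(a[250:325,255:355],None,**k)],"pics/k5.png")
```

```text
(no output)
```

View pics/k1.png

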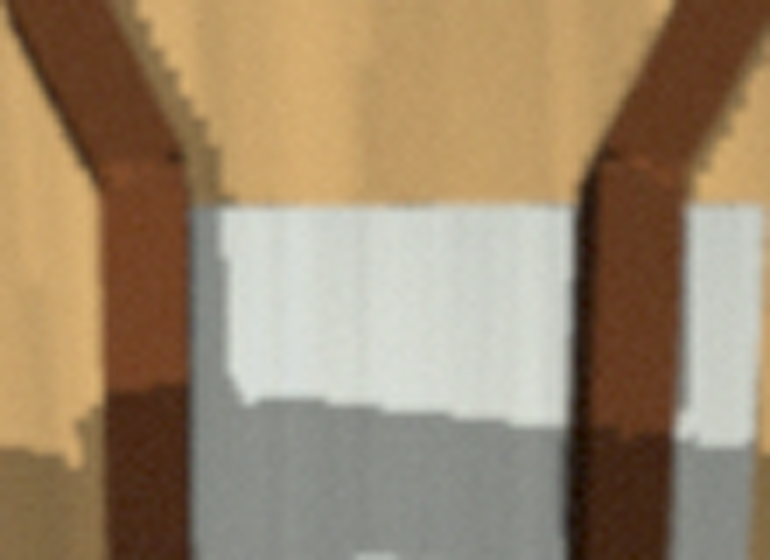

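View pics/k2.png

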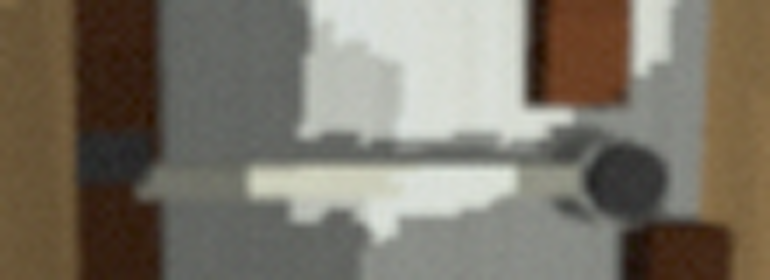

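View pics/k3.png

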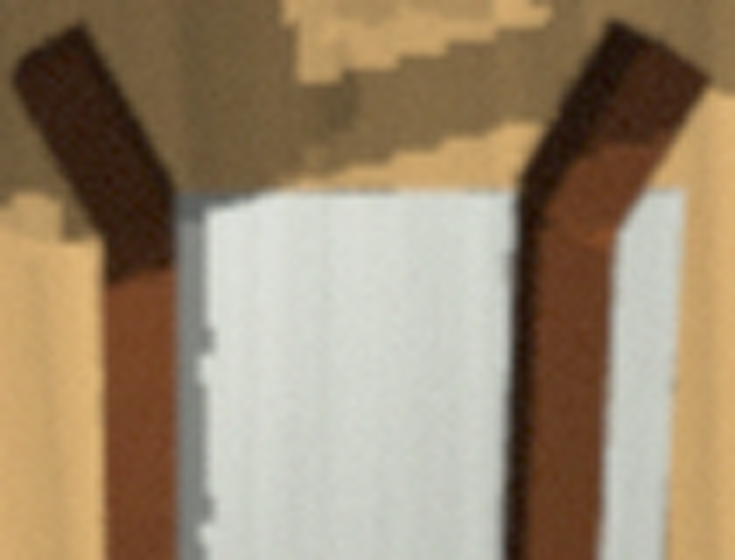

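View pics/k4.png

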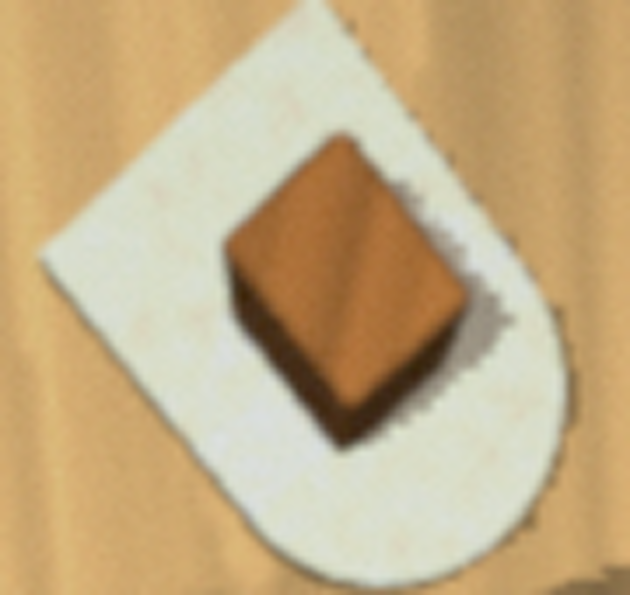

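View pics/k5.png

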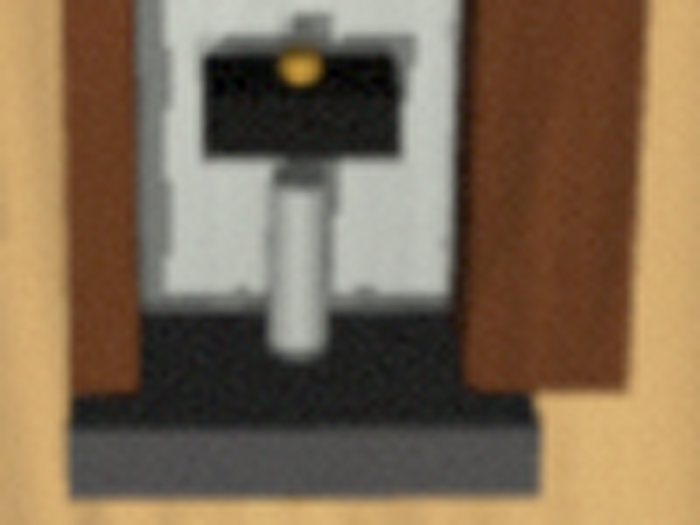

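```bash
cat > m.py <<'E'
from h import *
import json
from scipy.optimize import least_squares
w1=json.load(open("w1.json"));w2=json.load(open("w2.json"))
for w in(w1,w2): w["xyz"]=np.array(w["xyz"])
def P(c,o,x,y,z): return atz(c,o[0]+x/7,o[1]+y/7,z)
k1=(w1,(245,0));k2=(w1,(250,90));k3=(w2,(260,155));k5=(w1,(255,250));k4=(w2,(240,0))
z=.032
lin=[(P(*k1,188,160,z),-.033),(P(*k1,191,550,z),-.033),(P(*k5,137,390,z),-.033),(P(*k1,603,160,z),.033),(P(*k1,583,550,z),.033),(P(*k5,466,390,z),.033),
 (P(*k3,177,250,z),-.033),(P(*k3,178,550,z),-.033),(P(*k3,540,230,z),.033),(P(*k3,527,550,z),.033),(P(*k2,625,180,.048),.044)]
xs=[(P(*k1,186,162,z),-.1),(P(*k1,605,160,z),-.1),(P(*k2,625,180,.048),0.)]
def loc(p,q): 
    d=q[:2]-p[:2]; c,s=np.cos(p[2]),np.sin(p[2]); return np.array([c*d[0]+s*d[1],-s*d[0]+c*d[1]])
f=lambda p:[loc(p,q)[1]-y for q,y in lin]+[loc(p,q)[0]-x for q,x in xs]
r=least_squares(f,[.52,.04,np.radians(-95)])
CH=r.x
if __name__=="__main__":
    print("channel",CH[:2],np.degrees(CH[2])); print("res mm",np.round(np.array(r.fun)*1e3,1))
    # separately per-camera centre
    print("fences end x",loc(CH,P(*k5,137,390,z))[0], "buffer face top?",loc(CH,P(*k5,300,55,.035)), "stop",loc(CH,P(*k5,305,425,.044)))
    c4=[P(*k4,*q,.076) for q in((342,132),(225,245),(350,408),(465,295))]
    m=np.mean(c4,0); print("block c",m); 
    for i in range(4):
        d=c4[(i+1)%4]-c4[i]; print("edge",np.linalg.norm(d)*1e3,np.degrees(np.arctan2(d[1],d[0])))
    for q in ((315,0),(42,250)): print("base corner",P(*k4,*q,.02))
    d=P(*k4,225,490,.02)-P(*k4,42,250,.02);print("left side",np.degrees(np.arctan2(d[1],d[0])))
    print("in channel frame",loc(CH,m))
E
python3 m.py
```

```text
channel [0.52680027 0.04154891] -94.37619294174942
res mm [ 0.4  0.2 -0.2  0.5 -0.6  0.2 -0.2 -0.2 -0.2 -0.2  0.3  0.   0.  -0. ]
fences end x 0.2596986824344505 buffer face top? [ 0.18463131 -0.00110994] stop [2.59906004e-01 1.32081830e-04]
block c [0.51808934 0.30741517 0.076     ]
edge 22.188646071003777 -143.69856536698535
edge 28.253541624146358 -54.86918119813003
edge 22.374630719186918 37.67216613318713
edge 27.7152627817401 125.47938803894742
base corner [0.51830105 0.3576043  0.02      ]
base corner [0.47028822 0.32482504 0.02      ]
left side -55.787356446767745
in channel frame [-0.26442645 -0.02897239]
```

Channel fit residuals are at most 0.6 mm: origin (0.5268,0.0415), feed −94.4°. In w2 the sled block is at (290,38); in the world it is at (0.518,0.307) with heading −55°. I'm turning the tool to match and hovering above it.

```bash
python3 -m creep '[[0,0,-6.6,0,0,-0.000,1],[0,0,-6.6,0,0,0,1],[0,0,-6.6,0,0,0,1],[0,0,-6.6,0,0,0,1],[0,0,-6.6,0,0,0,1],[0,0,-6.6,0,0,0,1],[0,0,0,0.025,0.0235,0,1],[0,0,0,0.025,0.0235,0,1],[0,0,0,0.025,0.0235,0.02,1],[0,0,0,0.025,0.0235,0.02,1],[0,0,0,0,0,0.04,1],[0,0,0,0,0,0.04,1],[0,0,0,0,0,0.03,1],[0,0,0,0,0,0,1]]'
python3 - <<'E'
from h import *
import json
s=manip.state(); c=manip.get_calibration("wrist"); cv2.imwrite("pics/w3.png",manip.grab_frame("wrist"))
json.dump({k:(v.tolist() if hasattr(v,"tolist") else v) for k,v in c.items()},open("w3.json","w"))
x=rot(s["tool_rot"]).as_matrix()[:,0]
print(s["time"],s["tool_pos"],np.degrees(np.arctan2(x[1],x[0])))
E
```

```text
time: 4.17
tool_pos: [0.5159, 0.2983, 0.1424]
tool_rot: [-0.005, 0.466, 0.885, -0.006]
contact_force: [-1.3, -0.9, -2.0]
gripper_width: 1.0
4.1667 [0.51585157 0.29834975 0.14236291] 124.49900831919163
```

View pics/w3.png

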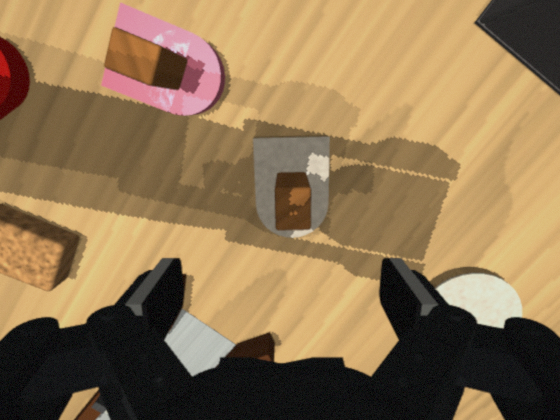

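Run:
```python
from h import *
a=cv2.imread("pics/w3.png")[125:245,240:345]
a=cv2.convertScaleAbs(a,alpha=1.5)
cv2.imwrite("pics/w3c.png",cv2.resize(a,None,fx=5,fy=5,interpolation=cv2.INTER_CUBIC))
```

```text
(no output)
```

View pics/w3c.png

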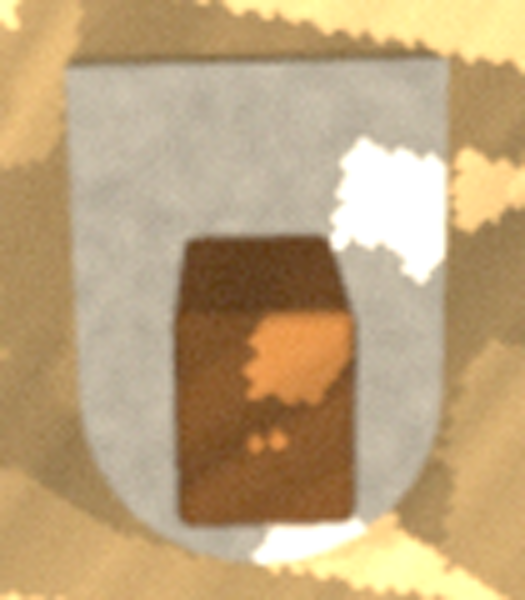

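Run:
```python
from h import *
from m import *
w3=json.load(open("w3.json"));w3["xyz"]=np.array(w3["xyz"])
Q=lambda x,y,z:atz(w3,240+x/5,125+y/5,z)
for z in(.066,.076):
    c=[Q(*q,z) for q in((178,313),(352,310),(355,522),(180,523))]
    print(z,np.mean(c,0),[round(np.linalg.norm(c[i]-c[(i+1)%4])*1e3,1) for i in range(4)])
d=(c[2]+c[3]-c[0]-c[1]);h1=np.degrees(np.arctan2(d[1],d[0]));print("heading",h1)
a,b=Q(68,65,.02),Q(447,60,.02);print("rear w",np.linalg.norm(a-b)*1e3);e=a-b;print("rear heading",np.degrees(np.arctan2(e[1],e[0]))-90 if 0 else np.degrees(np.arctan2(e[1],e[0]))+90)
hd=np.radians(-55);print("centre from rear",(a+b)/2+.042*np.array([np.cos(hd),np.sin(hd),0]))
print("tri block",tri([(w3,240+266/5,125+417/5),(w2,240+345/7,270/7)]))
s=manip.state();T=rot(s["tool_rot"]);t=np.array([.518,.307,.0]);x=T.as_matrix();print(s["tool_pos"],np.degrees(np.arctan2(x[1,0],x[0,0])), x[:,2]);print("offset tool",T.inv().apply(t-s["tool_pos"]))
```

```text
0.066 [0.51970264 0.30575557 0.066     ] [np.float64(23.6), np.float64(30.6), np.float64(24.6), np.float64(30.3)]
0.076 [0.51778046 0.30813673 0.076     ] [np.float64(22.5), np.float64(29.2), np.float64(23.5), np.float64(29.0)]
heading -54.35528464280125
rear w 59.59538224860405
rear heading -54.77024433749119
centre from rear [0.51785106 0.30760149 0.02      ]
tri block [0.51802706 0.30789417 0.07405356]
[0.51788269 0.29930598 0.14665993] 124.4941674209259 [-0.00849855 -0.00416691 -0.9999552 ]
offset tool [0.00607265 0.00582721 0.1466203 ]
```

Two-view height of the block top is 0.074–0.076 m and its centre is (0.518,0.308), which agrees with the text. Descending so the tips stay above gate height (tip z about 0.052).

```bash
python3 -m creep '[[0,0,0,0.0065,0.0045,0.02,1],[0,0,0,0,0,0.03,1],[0,0,0,0,0,0.025,1],[0,0,0,0,0,0.012,1],[0,0,0,0,0,0,1],[0,0,0,0,0,0,1],[0,0,0,0,0,0,1]]'
python3 - <<'E'
from h import *
s=manip.state(); cv2.imwrite("pics/w4.png",manip.grab_frame("wrist"))
x=rot(s["tool_rot"]).as_matrix()
print(s["time"],s["tool_pos"],np.degrees(np.arctan2(x[1,0],x[0,0])),x[:,2],s["contact_force"])
E
```

```text
time: 4.8
tool_pos: [0.5222, 0.3105, 0.0674]
tool_rot: [0.001, 0.465, 0.885, 0.002]
contact_force: [0.5, 0.0, 0.2]
gripper_width: 0.999
4.8 [0.52223184 0.31048112 0.06739216] 124.57615417753428 [ 0.00422229  0.00176334 -0.99998953] [0.51530464 0.02391811 0.23567677]
```

View pics/w4.png

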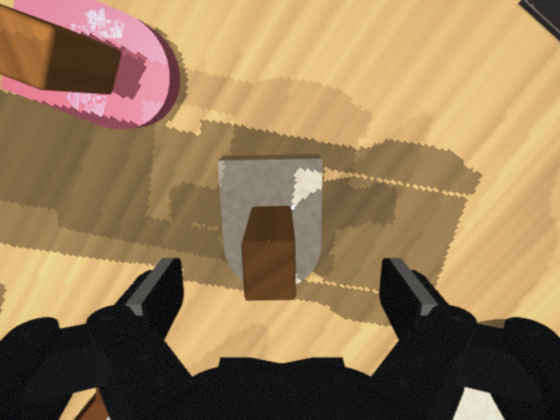

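The view shows the block at (270,255), slightly left of the finger midline (281). I correct that by −5 mm in tool y, go down 15 mm and close.

```bash
python3 -m creep '[[0,0,0,0,-0.005,0.0,1],[0,0,0,0,0,0.0154,1],[0,0,0,0,0,0,1],[0,0,0,0,0,0,1],[0,0,0,0,0,0,0.6],[0,0,0,0,0,0,0],[0,0,0,0,0,0,0],[0,0,0,0,0,0,0],[0,0,0,0,0,0,0],[0,0,0,0,0,0,0],[0,0,0,0,0,0,0],[0,0,0,0,0,0,0]]'
python3 - <<'E'
from h import *
s=manip.state(); cv2.imwrite("pics/w5.png",manip.grab_frame("wrist"))
x=rot(s["tool_rot"]).as_matrix()
print(s["time"],s["tool_pos"],np.degrees(np.arctan2(x[1,0],x[0,0])),x[:,2],s["contact_force"],s["gripper_width"])
E
```

```text
time: 5.85
tool_pos: [0.5164, 0.3075, 0.0494]
tool_rot: [0.0, 0.465, 0.885, 0.0]
contact_force: [0.3, 0.2, 1.8]
gripper_width: 0.268
5.85 [0.51644817 0.30746431 0.04937138] 124.60326829483664 [ 8.29937390e-04  5.56806670e-04 -9.99999501e-01] [0.30677516 0.23452606 1.82150244] 0.2679528760745955
```

View pics/w5.png

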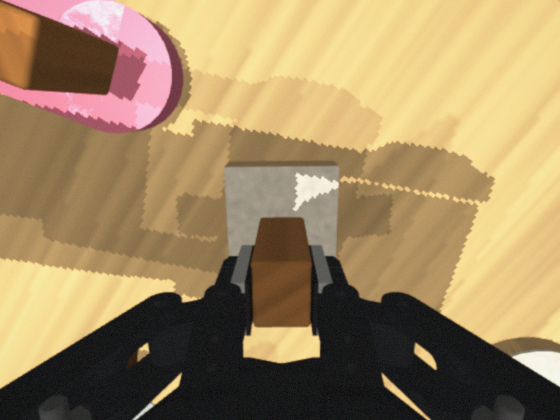

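Gripped (width 0.268, about 23 mm): the block sits between the pads at (280,290). Lift 12 mm, turn to the channel heading and go to a point about 0.20 m before the gate on the axis.

```bash
python3 -m creep '[[0,0,0,0,0,-0.006,0],[0,0,0,0,0,-0.006,0],[0,0,6.5,0,0,0,0],[0,0,6.5,0,0,0,0],[0,0,6.5,0,0,0,0],[0,0,6.5,0,0,0,0],[0,0,6.5,0,0,0,0],[0,0,6.5,0,0,0,0],[0,0,0,-0.016,0.0077,0,0],[0,0,0,-0.016,0.0077,0,0],[0,0,0,-0.016,0.0077,0,0],[0,0,0,-0.016,0.0077,0,0],[0,0,0,0,0,0,0],[0,0,0,0,0,0,0],[0,0,0,0,0,0,0],[0,0,0,0,0,0,0]]'
cat > look.py <<'E'
from m import *
import sys
s=manip.state(); c=manip.get_calibration("wrist"); n=sys.argv[1]
if n!="-":
    cv2.imwrite(f"pics/{n}.png",manip.grab_frame("wrist"))
    json.dump({k:(v.tolist() if hasattr(v,"tolist") else v) for k,v in c.items()},open(n+".json","w"))
T=rot(s["tool_rot"]).as_matrix();p=s["tool_pos"]
fd=np.array([np.cos(CH[2]),np.sin(CH[2])]);F=s["contact_force"];l=np.array([-fd[1],fd[0]])
print("t",round(s["time"],2),"tcp",np.round(p,4),"phi-ch",round((np.degrees(np.arctan2(T[1,0],T[0,0])-CH[2])-180+180)%360-180,2),"tilt",np.round(np.degrees(T[:2,2]),2))
print("chan",np.round(loc(CH,p)*1e3,1),"F feed/lat/z",np.round([F[:2]@fd,F[:2]@l,F[2]],2),"w",round(s["gripper_width"],3))
E
python3 look.py w6
```

```text
time: 7.23
tool_pos: [0.5413, 0.2416, 0.0607]
tool_rot: [-0.0, 0.733, 0.68, -0.0]
contact_force: [-1.1, -0.6, -3.2]
gripper_width: 0.269
t 7.23 tcp [0.5413 0.2416 0.0607] phi-ch 0.03 tilt [-0.04  0.  ]
chan [-200.5   -0.8] F feed/lat/z [ 0.64 -1.03 -3.24] w 0.269
```

View pics/w6.png

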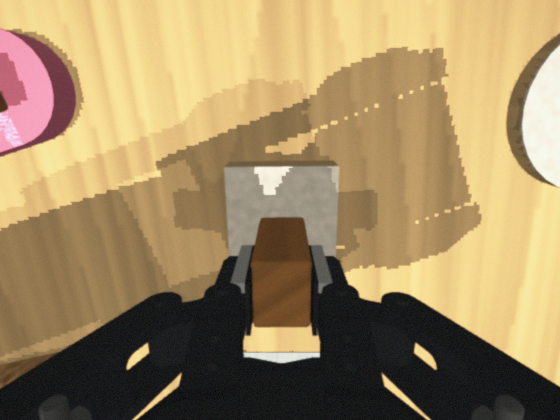

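The sled hangs straight and centred in the hand (rear edge spans 226–337). Advancing into the flare about 5 mm above the bench, then checking from the top and scene cameras.

```bash
python3 -m creep '[[0,0,0,-0.015,0.0008,0.003,0],[0,0,0,-0.02,0,0.003,0],[0,0,0,-0.02,0,0,0],[0,0,0,-0.015,0,0,0],[0,0,0,0,0,0,0],[0,0,0,0,0,0,0],[0,0,0,0,0,0,0]]'; python3 look.py w7
python3 - <<'E'
from h import *
t=manip.grab_frame("top");s=manip.grab_frame("scene")
cv2.imwrite("pics/t7.png",t);cv2.imwrite("pics/s7.png",s)
a=cv2.resize(t[180:250,215:315],None,fx=6,fy=6,interpolation=cv2.INTER_CUBIC);b=cv2.resize(s[170:250,250:350],None,fx=6,fy=6,interpolation=cv2.INTER_CUBIC)
cv2.imwrite("pics/t7c.png",a);cv2.imwrite("pics/s7c.png",b)
E
```

```text
time: 7.87
tool_pos: [0.5373, 0.1715, 0.055]
tool_rot: [-0.0, 0.734, 0.68, 0.0]
contact_force: [-0.4, 1.6, -4.2]
gripper_width: 0.268
t 7.87 tcp [0.5373 0.1715 0.055 ] phi-ch -0.01 tilt [0.01 0.02]
chan [-130.4    0.5] F feed/lat/z [-1.52 -0.5  -4.17] w 0.268
```

View pics/t7c.png

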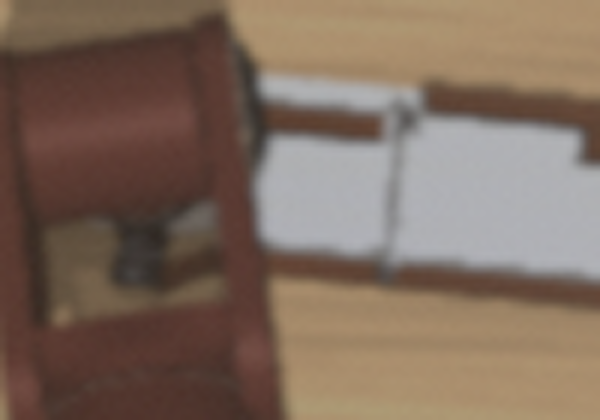

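View pics/s7c.png

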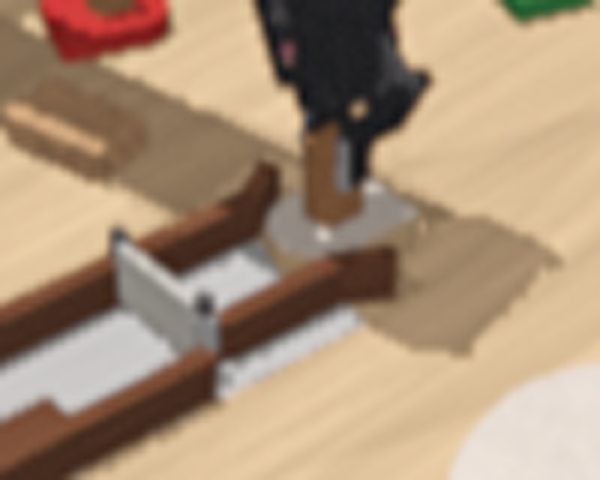

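View pics/w7.png

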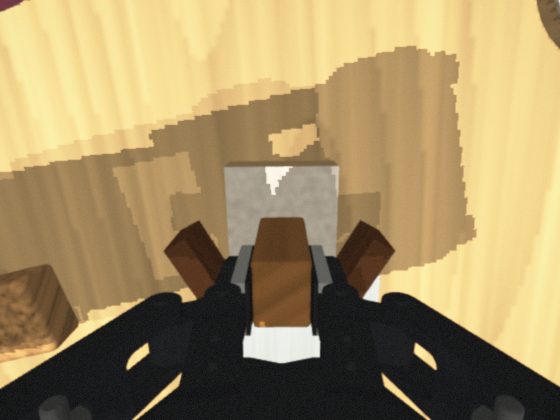

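In the wrist view the flare tips (left 164–200, right 363–394, row about 235) are symmetric about the sled (centre about 281). Advance 35 mm, then lower in small steps.

```bash
python3 -m creep '[[0,0,0,-0.012,-0.0003,0,0],[0,0,0,-0.012,0,0,0],[0,0,0,-0.010,0,0,0],[0,0,0,0,0,0,0],[0,0,0,0,0,0.002,0],[0,0,0,0,0,0.001,0],[0,0,0,0,0,0.001,0],[0,0,0,0,0,0,0],[0,0,0,0,0,0,0]]'; python3 look.py w8
```

```text
time: 8.77
tool_pos: [0.5343, 0.1376, 0.0507]
tool_rot: [-0.0, 0.734, 0.68, -0.0]
contact_force: [0.2, 0.7, -3.0]
gripper_width: 0.269
t 8.77 tcp [0.5343 0.1376 0.0507] phi-ch 0.01 tilt [-0.02  0.  ]
chan [-96.3   0.1] F feed/lat/z [-0.68  0.15 -2.96] w 0.269
```

View pics/w8.png

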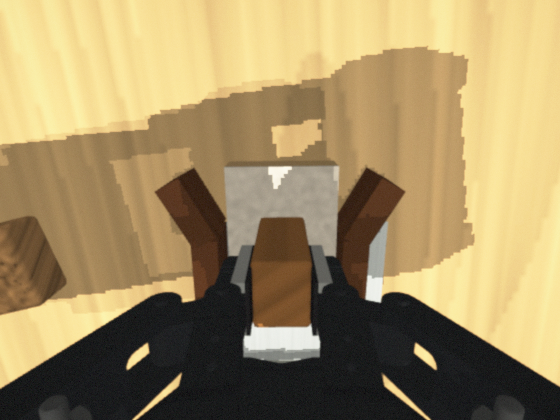

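Still centred (flare tips 156/405, sled 226–338). Lowering until bench contact is felt.

```bash
python3 -m creep '[[0,0,0,0,0,0.0007,0],[0,0,0,0,0,0,0],[0,0,0,0,0,0,0]]'; python3 look.py -;  python3 -m creep '[[0,0,0,0,0,0.0007,0],[0,0,0,0,0,0,0],[0,0,0,0,0,0,0]]'; python3 look.py -
```

```text
time: 9.07
tool_pos: [0.5344, 0.1374, 0.0502]
tool_rot: [-0.0, 0.734, 0.68, -0.0]
contact_force: [0.0, -0.1, -3.2]
gripper_width: 0.267
t 9.07 tcp [0.5344 0.1374 0.0502] phi-ch -0.01 tilt [-0. -0.]
chan [-96.2   0.2] F feed/lat/z [ 0.09  0.02 -3.22] w 0.267
time: 9.32
tool_pos: [0.5344, 0.1373, 0.0495]
tool_rot: [-0.0, 0.734, 0.679, -0.0]
contact_force: [-0.4, 0.3, -3.5]
gripper_width: 0.269
t 9.32 tcp [0.5344 0.1373 0.0495] phi-ch -0.02 tilt [-0. -0.]
chan [-96.1   0.2] F feed/lat/z [-0.29 -0.41 -3.47] w 0.269
```

```bash
python3 -m creep '[[0,0,0,0,0,0.0005,0],[0,0,0,0,0,0,0],[0,0,0,0,0,0,0]]'; python3 look.py -;  python3 -m creep '[[0,0,0,0,0,0.0005,0],[0,0,0,0,0,0,0],[0,0,0,0,0,0,0]]'; python3 look.py -
```

```text
time: 9.57
tool_pos: [0.5345, 0.1374, 0.0494]
tool_rot: [-0.0, 0.734, 0.679, 0.0]
contact_force: [-1.4, 0.4, -1.3]
gripper_width: 0.269
t 9.57 tcp [0.5345 0.1374 0.0494] phi-ch -0.02 tilt [0. 0.]
chan [-96.1   0.4] F feed/lat/z [-0.25 -1.44 -1.29] w 0.269
time: 9.82
tool_pos: [0.5346, 0.1374, 0.0493]
tool_rot: [0.0, 0.734, 0.68, 0.0]
contact_force: [-3.3, -0.3, 4.5]
gripper_width: 0.265
t 9.82 tcp [0.5346 0.1374 0.0493] phi-ch -0.01 tilt [0.01 0.  ]
chan [-96.2   0.5] F feed/lat/z [ 0.54 -3.24  4.55] w 0.265
```

Bench felt at TCP z 0.0494 (net about 8 N down now). I ease off 0.4 mm and start sliding in checked chunks.

```bash
python3 -m creep '[[0,0,0,0,0,-0.0004,0],[0,0,0,0,0,0,0],[0,0,0,0,0,0,0]]'; python3 look.py -;  python3 -m creep '[[0,0,0,-0.005,0,0,0],[0,0,0,-0.005,0,0,0],[0,0,0,-0.005,0,0,0],[0,0,0,-0.005,0,0,0],[0,0,0,-0.005,0,0,0],[0,0,0,-0.005,0,0,0]]'; python3 look.py -
```

```text
time: 10.07
tool_pos: [0.5346, 0.1374, 0.0493]
tool_rot: [0.0, 0.734, 0.679, 0.0]
contact_force: [-1.3, -0.2, 3.9]
gripper_width: 0.269
t 10.07 tcp [0.5346 0.1374 0.0493] phi-ch -0.02 tilt [0.02 0.01]
chan [-96.1   0.5] F feed/lat/z [ 0.29 -1.28  3.9 ] w 0.269
time: 10.57
tool_pos: [0.533, 0.1072, 0.0496]
tool_rot: [0.0, 0.734, 0.679, 0.001]
contact_force: [1.7, 3.3, -0.7]
gripper_width: 0.271
t 10.57 tcp [0.533  0.1072 0.0496] phi-ch -0.04 tilt [0.14 0.05]
chan [-65.9   1.2] F feed/lat/z [-3.39  1.43 -0.72] w 0.271
```

```bash
python3 -m creep '[[0,0,0,-0.005,-0.0005,0,0],[0,0,0,-0.005,-0.0005,0,0],[0,0,0,-0.005,0,0,0],[0,0,0,-0.005,0,0,0],[0,0,0,-0.005,0,0,0],[0,0,0,-0.005,0,0,0]]'; python3 look.py -;  python3 -m creep '[[0,0,0,-0.005,0,0,0],[0,0,0,-0.005,0,0,0],[0,0,0,-0.005,0,0,0],[0,0,0,-0.005,0,0,0],[0,0,0,-0.005,0,0,0],[0,0,0,-0.005,0,0,0]]'; python3 look.py w9
```

```text
time: 11.07
tool_pos: [0.5295, 0.0783, 0.0496]
tool_rot: [-0.001, 0.734, 0.679, 0.002]
contact_force: [2.9, 8.9, 5.6]
gripper_width: 0.27
t 11.07 tcp [0.5295 0.0783 0.0496] phi-ch -0.05 tilt [0.1  0.18]
chan [-36.9  -0.2] F feed/lat/z [-9.14  2.24  5.61] w 0.27
time: 11.57
tool_pos: [0.5267, 0.0509, 0.0498]
tool_rot: [-0.003, 0.734, 0.679, 0.003]
contact_force: [-0.3, 16.9, 9.0]
gripper_width: 0.273
t 11.57 tcp [0.5267 0.0509 0.0498] phi-ch -0.07 tilt [0.02 0.49]
chan [-9.3 -0.8] F feed/lat/z [-16.82  -1.64   9.02] w 0.273
```

View pics/w9.png

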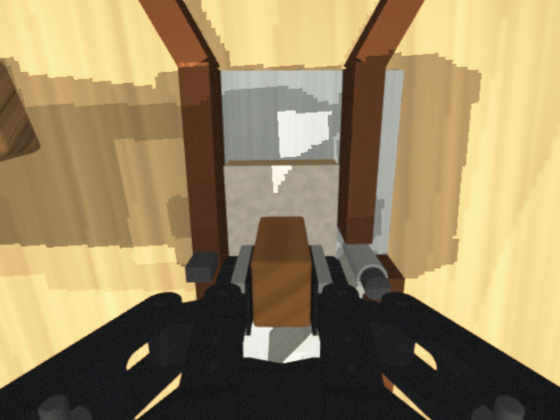

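Feed force is 17 N with a growing down force (+9, net about 12 N). The arm is pressing the sled onto the bench, so I ease off in z before going on.

```bash
python3 -m creep '[[0,0,0,0,0,-0.0005,0],[0,0,0,0,0,-0.0004,0],[0,0,0,0,0,0,0],[0,0,0,0,0,0,0]]'; python3 look.py -
```

```text
time: 11.95
tool_pos: [0.5259, 0.0496, 0.0496]
tool_rot: [-0.002, 0.734, 0.679, 0.001]
contact_force: [0.3, 10.8, 4.2]
gripper_width: 0.268
t 11.95 tcp [0.5259 0.0496 0.0496] phi-ch -0.02 tilt [-0.06  0.28]
chan [-8.  -1.5] F feed/lat/z [-10.82  -0.52   4.2 ] w 0.268
```

Run:
```python
from h import *
s=manip.grab_frame("scene");t=manip.grab_frame("top")
b=cv2.resize(s[180:280,195:325],None,fx=6,fy=6,interpolation=cv2.INTER_CUBIC)
cv2.imwrite("pics/s9c.png",b)
```

```text
(no output)
```

View pics/s9c.png

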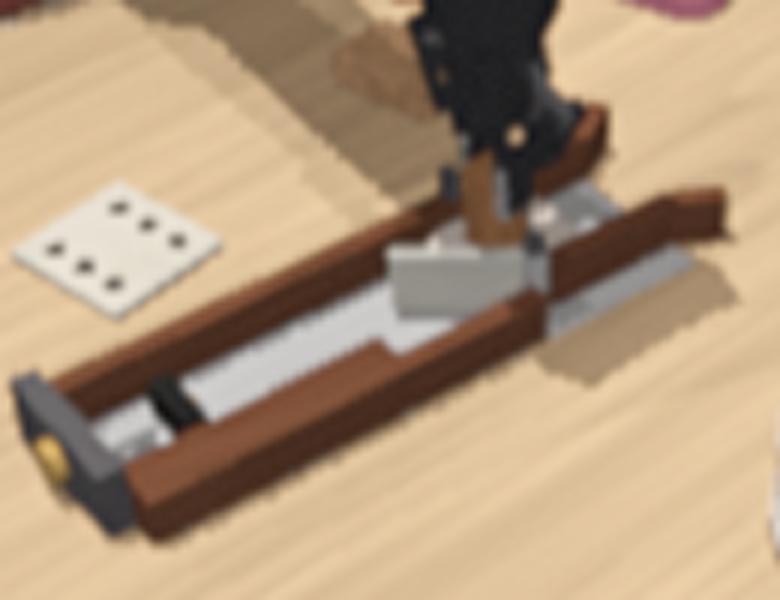

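The scene crop shows the gate swinging open ahead of the sled (plate at (455,280)). Continuing, with a small lateral and height correction.

```bash
python3 -m creep '[[0,0,0,-0.004,0.0005,-0.0003,0],[0,0,0,-0.004,0.0005,0,0],[0,0,0,-0.004,0,0,0],[0,0,0,-0.004,0,0,0],[0,0,0,-0.004,0,0,0]]'; python3 look.py -;  python3 -m creep '[[0,0,0,-0.004,0,0,0],[0,0,0,-0.004,0,0,0],[0,0,0,-0.004,0,0,0],[0,0,0,-0.004,0,0,0],[0,0,0,-0.004,0,0,0],[0,0,0,-0.004,0,0,0]]'; python3 look.py -
```

```text
time: 12.47
tool_pos: [0.5242, 0.0306, 0.0497]
tool_rot: [-0.004, 0.734, 0.679, 0.001]
contact_force: [-0.8, 8.9, -1.6]
gripper_width: 0.271
t 12.47 tcp [0.5242 0.0306 0.0497] phi-ch -0.03 tilt [-0.26  0.43]
chan [11.1 -1.8] F feed/lat/z [-8.84 -1.51 -1.57] w 0.271
time: 12.97
tool_pos: [0.522, 0.0058, 0.0495]
tool_rot: [-0.004, 0.734, 0.679, -0.0]
contact_force: [-2.6, 4.2, -0.9]
gripper_width: 0.269
t 12.97 tcp [0.522  0.0058 0.0495] phi-ch -0.02 tilt [-0.3   0.32]
chan [36. -2.] F feed/lat/z [-4.03 -2.95 -0.93] w 0.269
```

```bash
python3 -m creep '[[0,0,0,-0.004,0.0005,0,0],[0,0,0,-0.004,0.0005,0,0],[0,0,0,-0.004,0.0005,0,0],[0,0,0,-0.004,0,0,0],[0,0,0,-0.004,0,0,0],[0,0,0,-0.004,0,0,0],[0,0,0,-0.004,0,0,0]]'; python3 look.py -;  python3 -m creep '[[0,0,0,-0.004,0,0,0],[0,0,0,-0.004,0,0,0],[0,0,0,-0.004,0,0,0],[0,0,0,-0.004,0,0,0],[0,0,0,-0.004,0,0,0],[0,0,0,-0.004,0,0,0],[0,0,0,-0.004,0,0,0]]'; python3 look.py w10
```

```text
time: 13.55
tool_pos: [0.5214, -0.0229, 0.0493]
tool_rot: [-0.003, 0.734, 0.68, -0.001]
contact_force: [-2.6, 6.4, 7.7]
gripper_width: 0.272
t 13.55 tcp [ 0.5214 -0.0229  0.0493] phi-ch -0.01 tilt [-0.3   0.23]
chan [64.7 -0.5] F feed/lat/z [-6.14 -3.07  7.71] w 0.272
time: 14.13
tool_pos: [0.5192, -0.0508, 0.0493]
tool_rot: [-0.003, 0.734, 0.68, -0.001]
contact_force: [-3.8, 3.6, 1.0]
gripper_width: 0.269
t 14.13 tcp [ 0.5192 -0.0508  0.0493] phi-ch 0.0 tilt [-0.31  0.23]
chan [92.7 -0.5] F feed/lat/z [-3.31 -4.09  0.99] w 0.269
```

View pics/w10.png

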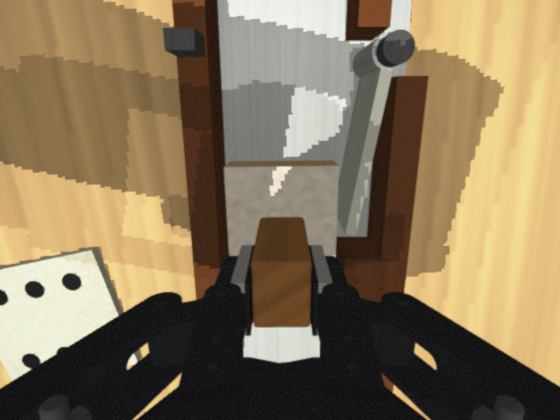

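The gate lies open beside the sled (post (395,47), edge near (355,235)). Continuing past it, then slower while feeling for the buffer.

```bash
python3 -m creep '[[0,0,0,-0.004,0,0,0],[0,0,0,-0.004,0,0,0],[0,0,0,-0.004,0,0,0],[0,0,0,-0.004,0,0,0],[0,0,0,-0.004,0,0,0],[0,0,0,-0.004,0,0,0],[0,0,0,-0.004,0,0,0],[0,0,0,-0.003,0,0,0]]'; python3 look.py -;  python3 -m creep '[[0,0,0,-0.002,0,0,0],[0,0,0,-0.002,0,0,0],[0,0,0,-0.002,0,0,0],[0,0,0,-0.002,0,0,0]]'; python3 look.py -
```

```text
time: 14.85
tool_pos: [0.5173, -0.0826, 0.0493]
tool_rot: [-0.002, 0.734, 0.68, -0.001]
contact_force: [-0.4, 11.8, 9.9]
gripper_width: 0.271
t 14.85 tcp [ 0.5173 -0.0826  0.0493] phi-ch 0.0 tilt [-0.22  0.11]
chan [124.5   0. ] F feed/lat/z [-11.72  -1.34   9.9 ] w 0.271
time: 15.18
tool_pos: [0.5175, -0.0915, 0.0493]
tool_rot: [-0.001, 0.734, 0.68, -0.001]
contact_force: [1.0, -1.3, -2.4]
gripper_width: 0.265
t 15.18 tcp [ 0.5175 -0.0915  0.0493] phi-ch -0.01 tilt [-0.1  -0.01]
chan [133.3   0.9] F feed/lat/z [ 1.2   1.08 -2.36] w 0.265
```

Past the gate and sliding almost freely. Now 1 mm steps.

```bash
python3 -m creep '[[0,0,0,-0.001,0,0,0],[0,0,0,0,0,0,0]]'; python3 look.py -|tail -1; python3 -m creep '[[0,0,0,-0.001,0,0,0],[0,0,0,0,0,0,0]]'|head -1; python3 look.py -|tail -1; python3 -m creep '[[0,0,0,-0.001,0,0,0],[0,0,0,0,0,0,0]]'|head -1; python3 look.py -|tail -1;python3 -m creep '[[0,0,0,-0.001,0,0,0],[0,0,0,0,0,0,0]]'|head -1; python3 look.py -
```

```text
time: 15.35
tool_pos: [0.5175, -0.0927, 0.0494]
tool_rot: [-0.0, 0.734, 0.679, -0.001]
contact_force: [0.2, -0.1, -1.8]
gripper_width: 0.269
chan [134.6   1. ] F feed/lat/z [ 0.11  0.24 -1.78] w 0.269
time: 15.52
chan [135.2   1.1] F feed/lat/z [-0.03  0.73 -4.12] w 0.267
time: 15.68
chan [136.1   1.3] F feed/lat/z [-0.19 -0.35 -2.45] w 0.267
time: 15.85
t 15.85 tcp [ 0.518  -0.0953  0.05  ] phi-ch -0.01 tilt [-0.01 -0.01]
chan [137.1   1.6] F feed/lat/z [ 0.38 -0.16 -4.74] w 0.268
```

```bash
python3 -m creep '[[0,0,0,-0.0005,-0.0012,0.0004,0],[0,0,0,0,0,0.0003,0],[0,0,0,0,0,0,0]]'|head -1; python3 look.py -|tail -1; python3 -m creep '[[0,0,0,-0.001,0,0,0],[0,0,0,0,0,0,0]]'|head -1; python3 look.py -|tail -1; python3 -m creep '[[0,0,0,-0.001,0,0,0],[0,0,0,0,0,0,0]]'|head -1; python3 look.py -|tail -1;python3 -m creep '[[0,0,0,-0.001,0,0,0],[0,0,0,0,0,0,0]]'|head -1; python3 look.py -
```

```text
time: 16.1
chan [137.5   0.4] F feed/lat/z [-0.32 -0.68 -3.93] w 0.268
time: 16.27
chan [138.5   0.5] F feed/lat/z [-1.03  0.1  -4.73] w 0.273
time: 16.43
chan [139.6   0.5] F feed/lat/z [-0.64  0.29 -3.64] w 0.269
time: 16.6
t 16.6 tcp [ 0.5166 -0.0987  0.0494] phi-ch -0.02 tilt [-0.   -0.01]
chan [140.6   0.5] F feed/lat/z [-0.32 -0.06 -3.85] w 0.271
```

```bash
python3 -m creep '[[0,0,0,-0.0005,0,0.0004,0],[0,0,0,0,0,0,0]]'|head -1; python3 look.py -|tail -1; for i in 1; do :; done; python3 -m creep '[[0,0,0,-0.001,0,0,0],[0,0,0,0,0,0,0]]'|head -1; python3 look.py -|tail -1; python3 -m creep '[[0,0,0,-0.001,0,0,0],[0,0,0,0,0,0,0]]'|head -1; python3 look.py -|tail -1;python3 -m creep '[[0,0,0,-0.001,0,0,0],[0,0,0,0,0,0,0]]'|head -1; python3 look.py -
```

```text
time: 16.77
chan [140.7   0.6] F feed/lat/z [-1.3  -0.91 -1.21] w 0.269
time: 16.93
chan [141.9   0.9] F feed/lat/z [-1.34  0.34  0.49] w 0.27
time: 17.1
chan [143.1   1. ] F feed/lat/z [-2.21 -0.37 -0.25] w 0.269
time: 17.27
t 17.27 tcp [ 0.5168 -0.1022  0.0494] phi-ch -0.02 tilt [ 0.06 -0.02]
chan [144.1   1. ] F feed/lat/z [-1.48  0.34  0.63] w 0.269
```

Sliding drag is about 1.5 N, no buffer yet.

```bash
python3 -m creep '[[0,0,0,-0.001,-0.0003,0,0],[0,0,0,0,0,0,0]]'|head -1; python3 look.py -|tail -1; python3 -m creep '[[0,0,0,-0.001,0,0,0],[0,0,0,0,0,0,0]]'|head -1; python3 look.py -|tail -1; python3 -m creep '[[0,0,0,-0.001,0,0,0],[0,0,0,0,0,0,0]]'|head -1; python3 look.py -|tail -1;python3 -m creep '[[0,0,0,-0.001,0,0,0],[0,0,0,0,0,0,0]]'|head -1; python3 look.py w11
```

```text
time: 17.43
chan [145.2   0.7] F feed/lat/z [-1.95  0.71  0.36] w 0.272
time: 17.6
chan [146.1   0.7] F feed/lat/z [-2.73  0.45  1.37] w 0.269
time: 17.77
chan [147.    0.6] F feed/lat/z [-3.49  1.71  2.99] w 0.27
time: 17.93
t 17.93 tcp [ 0.516  -0.106   0.0494] phi-ch -0.02 tilt [0.04 0.01]
chan [147.9   0.5] F feed/lat/z [-4.3   0.83  2.59] w 0.266
```

View pics/w11.png

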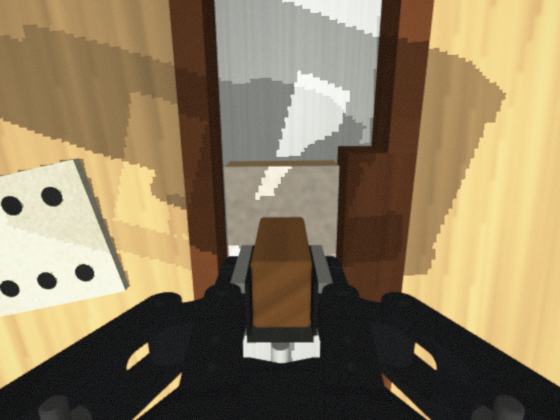

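```bash
python3 -m creep '[[0,0,0,0,0,-0.0003,0],[0,0,0,0,0,0,0]]'|head -1; python3 look.py -|tail -1; python3 -m creep '[[0,0,0,-0.001,0,0,0],[0,0,0,0,0,0,0]]'|head -1; python3 look.py -|tail -1; python3 -m creep '[[0,0,0,-0.001,0,0,0],[0,0,0,0,0,0,0]]'|head -1; python3 look.py -|tail -1
```

```text
time: 18.15
chan [148.1   0.4] F feed/lat/z [-2.6   2.34  2.8 ] w 0.27
time: 18.32
chan [149.1   0.3] F feed/lat/z [-3.06  1.29  3.23] w 0.266
time: 18.48
chan [150.    0.2] F feed/lat/z [-3.02  1.49  3.02] w 0.268
```

```bash
python3 -m creep '[[0,0,0,-0.001,0,-0.0002,0],[0,0,0,0,0,0,0]]'|head -1; python3 look.py -|tail -1; python3 -m creep '[[0,0,0,-0.001,0,0,0],[0,0,0,0,0,0,0]]'|head -1; python3 look.py -|tail -1; python3 -m creep '[[0,0,0,-0.001,0,0,0],[0,0,0,0,0,0,0]]'|head -1; python3 look.py -|tail -1; python3 -m creep '[[0,0,0,-0.001,0,0,0],[0,0,0,0,0,0,0]]'|head -1; python3 look.py -|tail -1
```

```text
time: 18.65
chan [151.1   0. ] F feed/lat/z [-3.58  0.51  1.16] w 0.271
time: 18.82
chan [152.   0.] F feed/lat/z [-3.54  1.27  1.69] w 0.268
time: 18.98
chan [153.1   0. ] F feed/lat/z [-3.96  0.64  2.58] w 0.271
time: 19.15
chan [154.1   0. ] F feed/lat/z [-2.76  0.61  2.  ] w 0.269
```

```bash
python3 -m creep '[[0,0,0,-0.001,0,0,0],[0,0,0,0,0,0,0]]'|head -1; python3 look.py -|tail -1; python3 -m creep '[[0,0,0,-0.001,0,0,0],[0,0,0,0,0,0,0]]'|head -1; python3 look.py -|tail -1; python3 -m creep '[[0,0,0,-0.001,0,0,0],[0,0,0,0,0,0,0]]'|head -1; python3 look.py -|tail -1; python3 -m creep '[[0,0,0,-0.001,0,0,0],[0,0,0,0,0,0,0]]'|head -1; python3 look.py -|tail -1
```

```text
time: 19.32
chan [155.1   0. ] F feed/lat/z [-3.58 -0.06  0.97] w 0.269
time: 19.48
chan [156.   0.] F feed/lat/z [-4.25  1.06  1.98] w 0.27
time: 19.65
chan [1.565e+02 1.000e-01] F feed/lat/z [-4.81  0.44  1.79] w 0.27
time: 19.82
chan [157.1   0. ] F feed/lat/z [-6.79  0.32  3.07] w 0.272
```

Contact is building at about 156 mm (the feed advance per step drops and the force rises). Baseline is about 3.5 N, so the target is about 15.5 N total.

```bash
python3 -m creep '[[0,0,0,-0.001,0,0,0],[0,0,0,0,0,0,0]]'|head -1; python3 look.py -|tail -1; python3 -m creep '[[0,0,0,-0.001,0,-0.0002,0],[0,0,0,0,0,0,0]]'|head -1; python3 look.py -|tail -1; python3 -m creep '[[0,0,0,-0.001,0,0,0],[0,0,0,0,0,0,0]]'|head -1; python3 look.py -|tail -1
```

```text
time: 19.98
chan [1.577e+02 1.000e-01] F feed/lat/z [-8.13 -0.78  4.31] w 0.272
time: 20.15
chan [158.3  -0. ] F feed/lat/z [-8.97  0.92  2.76] w 0.272
time: 20.32
chan [158.9   0. ] F feed/lat/z [-11.72  -0.13   3.87] w 0.272
```

```bash
python3 -m creep '[[0,0,0,-0.001,0,0,0],[0,0,0,0,0,0,0]]'|head -1; python3 look.py -|tail -1; python3 -m creep '[[0,0,0,-0.0008,0,-0.0002,0],[0,0,0,0,0,0,0],[0,0,0,0,0,0,0]]'|head -1; python3 look.py -|tail -1
```

```text
time: 20.48
chan [159.4   0. ] F feed/lat/z [-12.69   0.39   4.02] w 0.266
time: 20.73
chan [159.9  -0. ] F feed/lat/z [-13.88  -0.08   4.14] w 0.271
```

```bash
python3 -m creep '[[0,0,0,-0.0006,0,0,0],[0,0,0,0,0,0,0],[0,0,0,0,0,0,0],[0,0,0,0,0,0,0]]'|head -1; python3 look.py -|tail -1; python3 -m creep '[[0,0,0,0,0,0,0],[0,0,0,0,0,0,0],[0,0,0,0,0,0,0],[0,0,0,0,0,0,0],[0,0,0,0,0,0,0]]'|head -1; python3 look.py -|tail -1;python3 -m creep '[[0,0,0,0,0,0,0],[0,0,0,0,0,0,0],[0,0,0,0,0,0,0],[0,0,0,0,0,0,0],[0,0,0,0,0,0,0]]'|head -1; python3 look.py -
```

```text
time: 21.07
chan [160.2   0. ] F feed/lat/z [-13.96   0.17   4.49] w 0.27
time: 21.48
chan [160.2   0. ] F feed/lat/z [-14.6    1.13   5.35] w 0.268
time: 21.9
t 21.9 tcp [ 0.5146 -0.1182  0.0498] phi-ch -0.04 tilt [-0.01  0.4 ]
chan [160.2  -0. ] F feed/lat/z [-13.65   0.55   4.57] w 0.27
```

Held about 1.1 s at about 14 N total, which is about 11–12 N above sliding (4.2 mm of buffer travel agrees). Now relax gently before letting go.

```bash
python3 -m creep '[[0,0,0,0.001,0,0,0],[0,0,0,0.001,0,0,0],[0,0,0,0,0,0,0]]'|head -1; python3 look.py -|tail -1; python3 -m creep '[[0,0,0,0.001,0,0,0],[0,0,0,0,0,0,0],[0,0,0,0,0,0,0]]'|head -1; python3 look.py -|tail -1;python3 -m creep '[[0,0,0,0.0007,0,0,0],[0,0,0,0,0,0,0],[0,0,0,0,0,0,0]]'|head -1; python3 look.py -
```

```text
time: 22.15
chan [ 1.594e+02 -1.000e-01] F feed/lat/z [-8.94  0.84  3.22] w 0.268
time: 22.4
chan [ 1.589e+02 -1.000e-01] F feed/lat/z [-8.07  0.63  1.88] w 0.265
time: 22.65
t 22.65 tcp [ 0.5146 -0.1165  0.0495] phi-ch 0.01 tilt [-0.03  0.13]
chan [ 1.586e+02 -1.000e-01] F feed/lat/z [-5.5   1.54  1.21] w 0.27
```

```bash
python3 -m creep '[[0,0,0,0.001,0,0,0],[0,0,0,0,0,0,0],[0,0,0,0,0,0,0]]'|head -1; python3 look.py -|tail -1; python3 -m creep '[[0,0,0,0.0008,0,0,0],[0,0,0,0,0,0,0],[0,0,0,0,0,0,0]]'|head -1; python3 look.py -|tail -1;python3 -m creep '[[0,0,0,0.0004,0,0,0],[0,0,0,0,0,0,0],[0,0,0,0,0,0,0]]'|head -1; python3 look.py -
```

```text
time: 22.9
chan [158.   -0.2] F feed/lat/z [-6.43  2.54  1.77] w 0.266
time: 23.15
chan [ 1.576e+02 -1.000e-01] F feed/lat/z [-4.25  2.17 -0.55] w 0.27
time: 23.4
t 23.4 tcp [ 0.5147 -0.1153  0.0495] phi-ch -0.02 tilt [-0.04  0.02]
chan [ 1.573e+02 -1.000e-01] F feed/lat/z [-3.47  1.03 -2.22] w 0.271
```

```bash
python3 -m creep '[[0,0,0,0.0006,0,0.0002,0],[0,0,0,0,0,0,0],[0,0,0,0,0,0,0]]'|head -1; python3 look.py -|tail -1; python3 -m creep '[[0,0,0,0,0,0,0.35],[0,0,0,0,0,0,0.45],[0,0,0,0,0,0,0.55],[0,0,0,0,0,0,0.65],[0,0,0,0,0,0,0.65],[0,0,0,0,0,0,0.65]]'; python3 look.py w12
```

```text
time: 23.65
chan [ 1.569e+02 -1.000e-01] F feed/lat/z [-2.98  0.59 -2.04] w 0.267
time: 24.15
tool_pos: [0.5151, -0.1151, 0.0499]
tool_rot: [0.0, 0.734, 0.679, -0.0]
contact_force: [0.3, -0.4, 0.5]
gripper_width: 0.647
t 24.15 tcp [ 0.5151 -0.1151  0.0499] phi-ch -0.02 tilt [ 0.01 -0.02]
chan [157.    0.3] F feed/lat/z [0.34 0.37 0.52] w 0.647
```

View pics/w12.png

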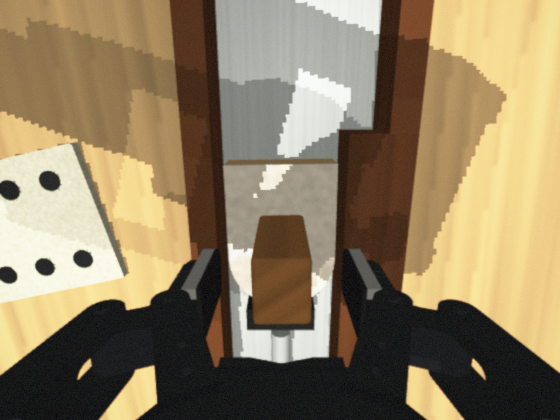

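Released: the block stands clear between the open fingers, with the buffer right behind it at (282,318). Raising and checking the gate and buffer.

```bash
python3 -m creep '[[0,0,0,0,0,-0.005,0.65],[0,0,0,0,0,-0.015,0.65],[0,0,0,0,0,-0.03,0.65],[0,0,0,0,0,-0.04,0.65],[0,0,0,0,0,-0.04,0.65],[0,0,0,0.03,0,-0.03,0.65],[0,0,0,0.02,0,-0.02,0.65],[0,0,0,0,0,0,0.65],[0,0,0,0,0,0,0.65],[0,0,0,0,0,0,0.65]]'; python3 look.py w13
python3 - <<'E'
from h import *
s=manip.grab_frame("scene")
cv2.imwrite("pics/s13c.png",cv2.resize(s[180:280,195:325],None,fx=6,fy=6,interpolation=cv2.INTER_CUBIC))
E
```

```text
time: 25.03
tool_pos: [0.5182, -0.0657, 0.2281]
tool_rot: [-0.001, 0.734, 0.68, -0.001]
contact_force: [0.0, -0.7, -0.9]
gripper_width: 0.652
t 25.03 tcp [ 0.5182 -0.0657  0.2281] phi-ch -0.0 tilt [-0.09 -0.01]
chan [107.6  -0.4] F feed/lat/z [ 0.66  0.07 -0.91] w 0.652
```

View pics/w13.png

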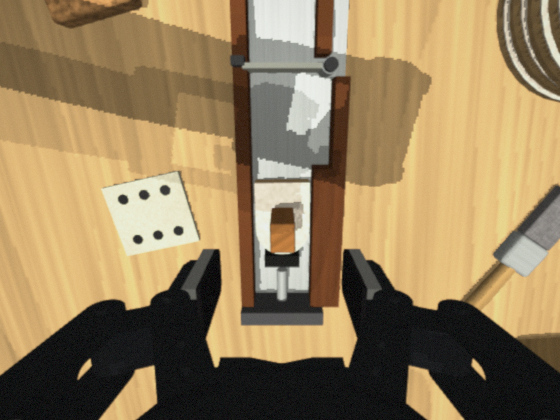

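View pics/s13c.png

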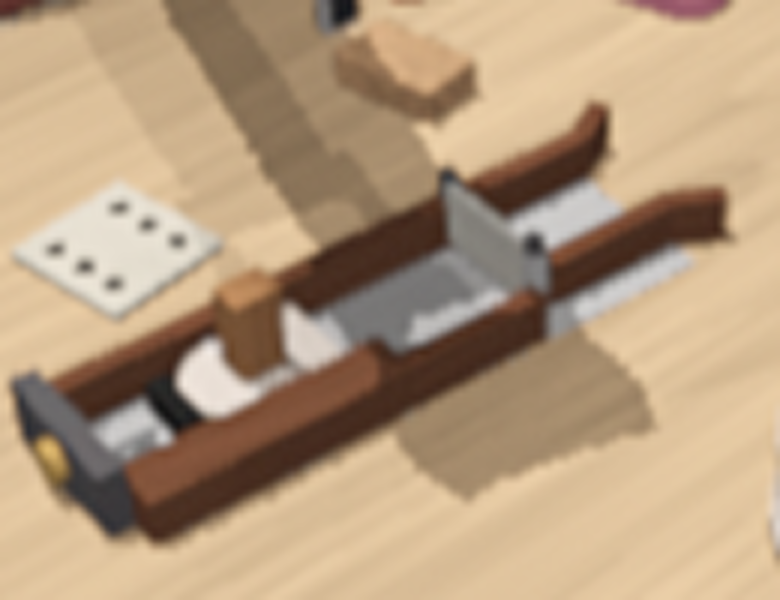

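Run:
```python
from m import *
a=cv2.imread("pics/w13.png")
cv2.imwrite("pics/w13c.png",cv2.resize(a[170:310,235:345],None,fx=5,fy=5,interpolation=cv2.INTER_CUBIC))
```

```text
(no output)
```

View pics/w13c.png

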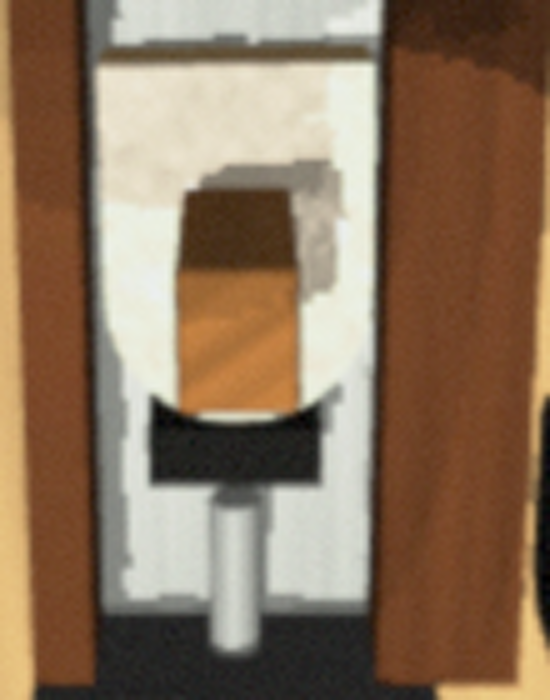

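Run:
```python
from m import *
w=json.load(open("w13.json"));w["xyz"]=np.array(w["xyz"])
Q=lambda x,y,z:loc(CH,atz(w,235+x/5,170+y/5,z))*1e3
print("rear",Q(98,64,.02),Q(376,60,.02)); print("nose",Q(238,422,.02)); print("block top",np.mean([Q(178,268,.076),Q(298,268,.076),Q(178,411,.076),Q(298,411,.076)],0))
print("gate ends", loc(CH,atz(w,237,62,.046))*1e3, loc(CH,atz(w,331,65,.048))*1e3)
```

```text
rear [114.96552333 -29.63600671] [114.16218701  30.41217278]
nose [199.27852113   0.592627  ]
block top [156.36841529   0.41282676]
gate ends [ -2.94530016 -40.79977532] [-0.05158478 44.27531053]
```

All checks agree: centre x about 156.5 mm, y about 0.4 mm, straight, gate shut and nose on the buffer. Handing in.

```bash
python3 -c "
from plant import manip
print(manip.job_done(), manip.state()['time'])"
```

```text
the job is handed in; nothing more can be done
the job is handed in; nothing more can be done
```

The white-topped sled is in the channel against the buffer, released, with the gate shut behind it. I handed the job in at about 25 s of the 72 s allowed, and no verdict was reported.

**What I did:**
- I gripped the sled by its block, keeping the fingertips just above gate height.
- I set it on the bench in the mouth with its centre at channel x ≈ −96 mm, then slid it through the gate.
- I felt the buffer at centre x ≈ 156 mm and leaned on it for about 1.1 s at about 14 N. That is 11 N above the 3 N of sliding, and matches about 4 mm of buffer travel.
- I eased back to about 3 N at the wrist and let go.

**Last checks:**
- **Sled:** the wrist picture puts the centre at x ≈ 156.5 mm and y ≈ 0.4 mm, with its rear edge within about 1° of square to the channel.
- **Buffer:** the nose is at about 199 mm, overlapping the buffer face in the picture.
- **Gate:** it looks shut in both the wrist and scene pictures. My wrist fit put its free edge about 3 mm before the gate plane, which I take as measuring error or the latch post.
- **Other things on the bench:** nothing looked moved in the pictures, but I did not measure them.

**What did not go to plan or could not be checked:**
- Pushing through the gate briefly took about 17 N instead of under 10 N, because the arm was also pressing the sled down. I eased the height and it fell.
- The camera estimate of the buffer face, about 185 mm, disagreed with the felt contact at about 198 mm. I went by the feel.
- The switch pin could not be seen directly, so I infer it is held in from the contact.

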